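# Put together the filtration tower

### The job

Put the filtration unit together on its round aluminium base, from the bottom up: first stand the amber jar upright in the seat of the base, then plug the black rubber collar into the jar's mouth, then the steel funnel into the collar, and last the knobbed cover on the funnel, each fully home and level. Set each part down gently rather than dropping it, and leave the small beaker, the small bottle and the orange tube rack standing where they are.

Things in the scene. Friction and masses are not known exactly. Their poses are not given: they have to be found in the camera images.
- filter_base: Round aluminium base, fixed to the bench: disc 112 mm across, 12 mm thick, with a raised ring on it (inner diameter 72, outer 84, top 20 mm above the bench) forming the seat; a brass hose nipple sticks 12 mm out of the disc's rim along its +x. Origin: centre of its underside; z up. The jar stands on the disc inside the ring, 12 mm above this origin.
- jar: Amber glass jar, a plain open cylinder, outer diameter 58 mm, inner 50 mm, 64 mm tall, floor 5 mm thick, 200 g. It stands upright, mouth up. Origin: centre of its underside; z up along its axis.
- collar: Black rigid rubber collar, 90 g: flange 66 mm across, 16 to 32 mm above its origin, over a plug 41 mm across, 16 mm long with tapered end; through bore 33 mm across (28 at the very bottom). Stands on its plug. Plug goes into the jar until the flange rests on the rim, its origin then 48 mm above the jar's. Origin: centre of plug's underside; z up its axis.
- funnel: Steel funnel, 110 g: open round cup 58 mm across (inside 51), 14 to 58 mm above its origin, on a solid stub 24 mm across, 14 mm long. Stands on its stub, cup up. Stub goes into the collar's bore until the cup rests on the flange, its origin then 18 mm above the collar's. Origin: centre of the stub's underside; z up its axis.
- cover: Grey plastic cover, 60 g: disc 62 mm across, 8 to 14 mm above its origin; plug below 42 mm across, 8 mm long, tapered end; upright round knob 22 mm across, 14 to 44 mm above its origin. Stands on its plug. Plug goes into the funnel's cup until the disc rests on the rim, its origin then 50 mm above the funnel's. Origin: centre of plug's underside; z up its axis.
- beaker: Small clear glass beaker, 38 mm across, 50 mm tall, loose, to be left alone. Origin: centre of its underside.
- bottle: Small white bottle with a blue cap, 36 mm across, 62 mm tall, loose, to be left alone. Origin: centre of its underside.
- tube_rack: Orange tube rack, 60 by 116 mm (x by y), 32 mm tall with its tubes, loose, to be left alone. Origin: centre of its underside.

How it is judged:
By the outcome, as a careful person would: the job done as asked, in the order asked, and still so for the second after the job is handed in, with the robot touching nothing.
It also fails if it takes over 128 s, if anything falls off the work surface, if the arm or the gripper's body presses on something with over 40 N, if the wrist force passes 120 N, or if a joint passes its speed limit or range.

### The arm

A 6-joint arm with a two-finger parallel gripper is mounted at the origin on the work surface. World frame = base frame: x ahead of the robot, y to its left, z up, the work surface at z = 0. Lengths are in m, angles in rad, forces in N, time in s.
With the tool pointing down it reaches from about 0.325 to 0.9 m from the base axis. Payload 6.1 kg.
Tool frame: the origin (TCP) lies on the centre line of the jaws, within the pads' length; the fingertips stand 19 mm ahead of it and the grasp point (between the pads) is the TCP (bot.tip_extent is the distance from the TCP to the fingertips, in m); z points along the fingers, y is the line along which they close (so a half turn about z gives the same grasp; the last joint's range is limited). The gripper opens to 87 mm and grips with 3 to 60 N. Pads are 19 mm wide; open, the fingers measure 117 mm over their backs; the gripper's body (75 mm by 190 mm) begins 51 mm behind the grasp point.
Start: joints at [-1.45, 0.22, 1.526, -0, 1.395, -0.126], TCP at [0.153, -0.606, 0.242] pointing down, gripper open.
Joint ranges: [-2.98, 2.98], [-0.91, 2.08], [0.09, 2.57], [-1.24, 4.39], [0.2, 2.65], [-2.68, 2.68]. Speed limits (rad/s): [2.57, 2.57, 3.01, 3.14, 3.14, 3.14].

### API

Orientations are given as a unit quaternion [w, x, y, z].
In Python, from cell import bot gives the robot as it stands.
- The arm moves only by the tool carry_out, never from a script. Its argument "increments" is a list that holds one entry, the list of rows, each a list of 5 numbers: the closure, from 0 (fully open) to 1 (shut), then the shift along the world's x, y, z in mm, then the turn about the world's z in rad. A call has exactly 10 rows; each row shifts and turns the commanded pose from where the row before left it; what a row does not reach is not made up. A row lasts 1/12 s, in which the tool goes at most 41.7 mm and 7.16 degrees, less where a joint would pass 70% of its speed; a pose out of reach is approached as far as the arm can. A call with a gripper value outside its range is refused whole. The fingers move at their own pace and stop on an object; "newtons" is the grip in N (left out, the last holds). Time passes only in rows, so rows that do not move let the fingers close, or fill a call up. It gives the time, the measured TCP pose, the force, the opening and the grip force at its end, in the units of the state.
- bot.get_obs(): the state, without advancing time (a new reading comes with each control period).
- bot.get_image(name): name is "scene" or "top" or "wrist"; returns (picture, depth): 400x640x3 uint8, red, green, blue; 400x640 float32, m along the optical axis (not along the pixel's ray), 0 where there is no reading.
- bot.get_calibration(name): a dict with "K" (3x3 intrinsics, pixels), "world_from_camera" (4x4, takes a point from camera to world coordinates). Camera axes: x right, y down, z forward; pixel columns grow to the right and rows downward; lengths in m; the calibration is good to about 2 mm. A picture is of the moment at which its call begins: read the wrist's pose just before it. get_calibration takes no time and is no camera call; for the wrist camera it gives the pose at the moment of the call.
- bot.close_job(): hands the job in; it is judged then, once.
The state is a dict: "t": time; "joint_pos": joint angles; "dq": joint speeds; "joint_torque": joint torques, N m; "eef_pos": TCP position; "orientation": TCP orientation; "wrist_force": force on the tool from outside, world axes, zero at the start; "ft_torque": the same for the moment, N m; "grip_width": finger opening in m; "grasp_force": force on a finger pad.
Only numpy, scipy, OpenCV 4.12 (cv2) and the standard library are available. Lean on these libraries where they do the work, as an engineer would, in place of code of your own. Each camera call takes 0.05 s, during which the arm holds its last target. There are 200 camera calls.

## Working session

There is one attempt and no reset: what is moved stays moved. The work goes in short steps, Python scripts to look and compute and a tool call to move; the robot and the scene stay as the last step left them, time stands still between calls to the robot, and variables do not carry over. Pictures are saved under pics/ and viewed, at most 14 in all, crops included, and the job is handed in when it is done.

Besides the shell and the picture viewer there is one more tool, called after "Request:" in YAML: its name, and indented under it one key for each argument. carry_out: Moves the arm, as the interface text tells. Its arguments: {"type":"object","properties":{"increments":{"type":"array","items":{"type":"array","items":{"type":"array","items":{"type":"number"}}}},"newtons":{"type":"number"}},"required":["increments"]}

```bash
mkdir -p pics; ls
python3 - <<'E'
from cell import bot
import cv2,numpy as np
for n in("top","scene"):
    p,d=bot.get_image(n); np.savez(f"pics/{n}1.npz",p=p,d=d,**bot.get_calibration(n)); cv2.imwrite(f"pics/{n}1.png",p[...,::-1])
print({k:np.round(v,3) for k,v in bot.get_obs().items()})
E
```

```text
pics
{'t': np.float64(0.1), 'joint_pos': array([-1.45 ,  0.221,  1.527,  0.   ,  1.395, -0.126]), 'dq': array([-0.001, -0.002, -0.002,  0.002,  0.   ,  0.   ]), 'joint_torque': array([ 1.0000e-03, -4.9595e+01, -3.8852e+01,  7.0000e-02,  5.2000e-02,
       -0.0000e+00]), 'eef_pos': array([ 0.153, -0.606,  0.241]), 'orientation': array([-0.001,  0.992,  0.123,  0.   ]), 'wrist_force': array([-0.056, -0.458,  0.484]), 'ft_torque': array([ 0.012,  0.041, -0.016]), 'grasp_force': np.float64(0.0), 'grip_width': np.float64(0.087)}
```

View pics/top1.png

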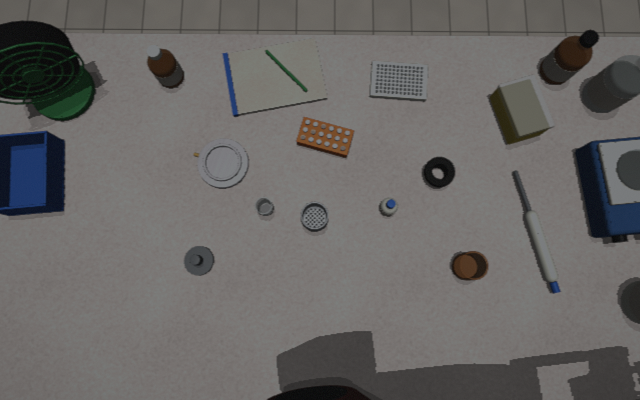

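View pics/scene1.png

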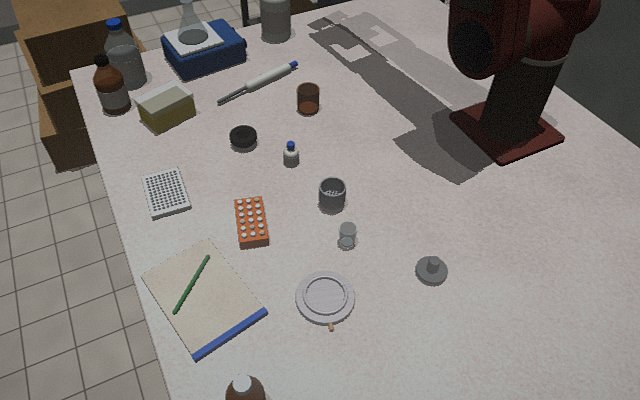

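The top view shows the base at (223,163), jar (470,265), collar (438,172), funnel (315,217), cover (199,261), beaker (265,207), bottle (389,207) and rack (326,136). I'll convert these to world positions.

```bash
cat > h.py <<'E'
import numpy as np,cv2
from cell import bot
def cloud(p,d,c):
    K,T=c["K"],c["world_from_camera"]; v,u=np.mgrid[:d.shape[0],:d.shape[1]]
    P=np.stack([(u-K[0,2])*d/K[0,0],(v-K[1,2])*d/K[1,1],d],-1)@T[:3,:3].T+T[:3,3]
    P[d==0]=np.nan; return P
def circ(xy):
    c,r=cv2.minEnclosingCircle(xy.astype(np.float32)); 
    A=np.c_[2*xy,np.ones(len(xy))]; return np.round(c,4),round(r,4)
E
python3 - <<'E'
from h import *
for n in("top","scene"):
    z=np.load(f"pics/{n}1.npz"); P=cloud(z["p"],z["d"],z)
    print(n,z["K"][0,0],z["world_from_camera"][:3,3], 'table z',np.nanmedian(P[200:320,60:600,2]) )
    if n=="top":
        for name,(u,v) in dict(base=(223,163),jar=(470,265),collar=(438,172),funnel=(315,217),cover=(199,261),beaker=(265,207),bottle=(389,207),rack=(326,136)).items():
            w=34; Q=P[v-w:v+w,u-w:u+w].reshape(-1,3); Q=Q[~np.isnan(Q[:,0])]
            c0=P[v,u]; Q=Q[np.linalg.norm(Q[:,:2]-c0[:2],axis=1)<.075]; Q=Q[Q[:,2]>.007]
            zm=np.percentile(Q[:,2],98); T=Q[Q[:,2]>zm-.006]
            print(name,np.round(c0,3),'zmax',round(zm,4),'top circ',*circ(T[:,:2]),len(T),'all',*circ(Q[:,:2]),np.histogram(Q[:,2],bins=np.arange(0,.08,.01))[0])
E
```

```text
top 462.9774561892992 [0.37092287 0.01215612 0.99382158] table z -0.0005286010574081512
base [0.632 0.23  0.013] zmax 0.0208 top circ [0.6348 0.2299] 0.0532 352 all [0.6357 0.2365] 0.0618 [ 403 1495   71    0    0    0    0]
jar [ 0.415 -0.301  0.007] zmax 0.0656 top circ [ 0.4128 -0.2913] 0.0289 191 all [ 0.4128 -0.2916] 0.0299 [ 38  76  80  77  85  89 185]
collar [ 0.618 -0.243 -0.001] zmax 0.0342 top circ [ 0.6126 -0.2396] 0.0331 512 all [ 0.6126 -0.2396] 0.0331 [  7  43 188 398   0   0   0]
funnel [0.513 0.027 0.018] zmax 0.0591 top circ [0.512 0.028] 0.029 147 all [0.5118 0.0278] 0.0292 [  0 335  97  39  32 155   9]
cover [0.418 0.262 0.044] zmax 0.0449 top circ [0.4209 0.2712] 0.011 91 all [0.4207 0.2712] 0.0316 [ 28 543  13  11  89   0   0]
beaker [0.537 0.136 0.004] zmax 0.0514 top circ [0.5337 0.134 ] 0.0189 84 all [0.5338 0.134 ] 0.0188 [ 8 23 32 28 82 22  0]
bottle [ 0.529 -0.125  0.058] zmax 0.0632 top circ [ 0.537  -0.1288] 0.009 63 all [ 0.5364 -0.129 ] 0.0182 [  4  15  22 106  49  21  48]
rack [0.691 0.005 0.027] zmax 0.0336 top circ [0.6927 0.0053] 0.0602 443 all [0.6929 0.0061] 0.0643 [  32   60 1147  265    0    0    0]
scene 507.42949958075286 [0.88023611 0.65817767 0.84737474] table z 0.0002215143014403509
```

```bash
cat >> h.py <<'E'
from scipy.optimize import least_squares
def cfit(xy,c0,r0):
    s=least_squares(lambda q:np.hypot(*(xy-q[:2]).T)-q[2],[*c0,r0],loss="soft_l1",f_scale=.002); return np.round(s.x,4),round(float(np.sqrt(np.mean(s.fun**2))),4)
E
python3 - <<'E'
from h import *
for n in("top","scene"):
    z=np.load(f"pics/{n}1.npz"); P=cloud(z["p"],z["d"],z).reshape(-1,3); P=P[~np.isnan(P[:,0])]
    for nm,c,r,lo,hi in [("base",(.635,.23),.039,.017,.025),("jar",(.413,-.2915),.027,.06,.07),("collar",(.6126,-.2396),.025,.029,.037),("funnel",(.512,.028),.027,.054,.063),("cover",(.4207,.2712),.02,.011,.018),("beaker",(.5337,.134),.018,.047,.055)]:
        Q=P[(np.hypot(*(P[:,:2]-c).T)<r+.02)&(P[:,2]>lo)&(P[:,2]<hi)]
        print(n,nm,len(Q),cfit(Q[:,:2],c,r) if len(Q)>9 else '')
E
```

```text
top base 268 (array([0.6339, 0.2305, 0.0389]), 0.002)
top jar 185 (array([ 0.4123, -0.2912,  0.0267]), 0.0013)
top collar 468 (array([ 0.6124, -0.2396,  0.0258]), 0.0046)
top funnel 140 (array([0.5118, 0.0276, 0.0269]), 0.001)
top cover 500 (array([0.4213, 0.2724, 0.0234]), 0.0054)
top beaker 74 (array([0.5332, 0.134 , 0.017 ]), 0.001)
scene base 384 (array([0.6364, 0.2319, 0.0388]), 0.0018)
scene jar 110 (array([ 0.4146, -0.2904,  0.0269]), 0.0021)
scene collar 308 (array([ 0.6158, -0.2383,  0.0258]), 0.0049)
scene funnel 157 (array([0.5141, 0.0287, 0.027 ]), 0.0015)
scene cover 505 (array([0.4216, 0.2707, 0.024 ]), 0.0059)
scene beaker 85 (array([0.535 , 0.1345, 0.0171]), 0.001)
```

Request:
carry_out:
  increments:
    - [[0,24,30,0,0],[0,24,30,0,0],[0,24,30,0,0],[0,24,30,0,0],[0,24,30,0,0],[0,24,30,0,0],[0,24,30,0,0],[0,24,30,-10,0],[0,24,30,-20,0],[0,24,30,-20,0]]
  newtons: 15

```text
t: 0.93
eef_pos: [0.392, -0.307, 0.1932]
orientation: [0.001, 0.992, 0.123, 0.001]
wrist_force: [1.1, 0.5, -0.1]
grip_width: 0.0873
grasp_force: 0.0
```

Request:
carry_out:
  increments:
    - [[0,10,8,0,0],[0,10.5,7,-5,0],[0,0,0,-25,0],[0,0,0,-30,0],[0,0,0,-30,0],[0,0,0,-30,0],[0,0,0,-15,0],[0,0,0,-10,0],[0,0,0,0,0],[0,0,0,0,0]]

```text
t: 1.77
eef_pos: [0.4115, -0.2939, 0.0483]
orientation: [0.0, 0.992, 0.123, 0.0]
wrist_force: [-0.5, 0.4, 0.7]
grip_width: 0.0873
grasp_force: 0.0
```

Request:
carry_out:
  increments:
    - [[1,0,0,0,0],[1,0,0,0,0],[1,0,0,0,0],[1,0,0,0,0],[1,0,0,0,0],[1,0,0,0,0],[1,0,0,0,0],[1,0,0,0,0],[1,0,0,0,0],[1,0,0,0,0]]

```text
t: 2.6
eef_pos: [0.4115, -0.2933, 0.0485]
orientation: [-0.0, 0.992, 0.123, 0.0]
wrist_force: [-0.6, 3.5, 5.9]
grip_width: 0.0566
grasp_force: 15.0
```

Request:
carry_out:
  increments:
    - [[1,0,0,0,0],[1,0,0,5,0],[1,0,0,15,0],[1,0,0,25,0],[1,0,0,30,0],[1,5,10,25,0],[1,10,20,15,0],[1,15,30,5,0],[1,15,35,0,0],[1,15,35,0,0]]
  newtons: 25

```text
t: 3.43
eef_pos: [0.4719, -0.1626, 0.1688]
orientation: [0.001, 0.992, 0.122, 0.001]
wrist_force: [0.8, -0.4, -2.2]
grip_width: 0.0561
grasp_force: 25.0
```

Request:
carry_out:
  increments:
    - [[1,15,35,0,0],[1,15,35,0,0],[1,15,35,0,0],[1,15,35,0,0],[1,15,35,0,0],[1,15,35,0,0],[1,15,35,0,0],[1,15,35,0,0],[1,15,35,0,0],[1,12,30,0,0]]

```text
t: 4.27
eef_pos: [0.6187, 0.1841, 0.1674]
orientation: [-0.0, 0.992, 0.123, -0.0]
wrist_force: [0.1, -0.5, -1.6]
grip_width: 0.0561
grasp_force: 25.0
```

Request:
carry_out:
  increments:
    - [[1,5,20,0,0],[1,5,15,0,0],[1,5,10,-10,0],[1,0,0,-20,0],[1,0,0,-20,0],[1,0,0,-20,0],[1,0,0,-15,0],[1,0,0,-10,0],[1,0,0,0,0],[1,0,0,0,0]]

```text
t: 5.1
eef_pos: [0.6331, 0.2265, 0.0727]
orientation: [0.0, 0.992, 0.123, -0.001]
wrist_force: [1.8, -0.2, -1.9]
grip_width: 0.0565
grasp_force: 25.0
```

Run:
```python
from h import *
for n in("top","scene"):
    p,d=bot.get_image(n);c=bot.get_calibration(n);P=cloud(p,d,c).reshape(-1,3)
    np.savez(f"pics/{n}2.npz",p=p,d=d,**c)
    cv2.imwrite(f"pics/{n}2.png",p[...,::-1])
    a=p[230:360,260:400] if n=="scene" else p[100:220,160:300]; cv2.imwrite(f"pics/{n}2c.png",cv2.resize(a[...,::-1],None,fx=4,fy=4))
```

```text
(no output)
```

View pics/scene2c.png

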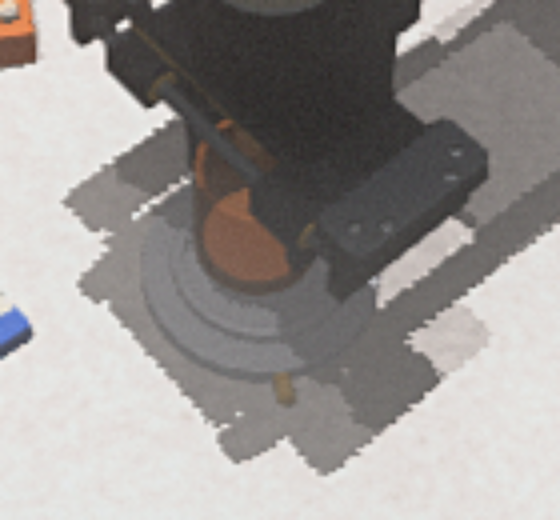

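The jar hangs centred over the ring, about 12 mm above the seat. I'll nudge it in y and lower it slowly.

Request:
carry_out:
  increments:
    - [[1,0,2,0,0],[1,0,2,-2,0],[1,0,0,-2,0],[1,0,0,-2,0],[1,0,0,-2,0],[1,0,0,-1,0],[1,0,0,-1,0],[1,0,0,-1,0],[1,0,0,0,0],[1,0,0,0,0]]

```text
t: 6.03
eef_pos: [0.6333, 0.2306, 0.0619]
orientation: [-0.0, 0.992, 0.123, -0.0]
wrist_force: [1.1, 0.0, -2.1]
grip_width: 0.056
grasp_force: 25.0
```

Request:
carry_out:
  increments:
    - [[1,0,0,-0.5,0],[1,0,0,-0.5,0],[1,0,0,-0.5,0],[1,0,0,-0.5,0],[1,0,0,0,0],[1,0,0,0,0],[1,0,0,0,0],[1,0,0,0,0],[1,0,0,0,0],[1,0,0,0,0]]

```text
t: 6.87
eef_pos: [0.6335, 0.2307, 0.0605]
orientation: [-0.0, 0.992, 0.123, 0.0]
wrist_force: [-2.6, -2.5, 4.0]
grip_width: 0.0562
grasp_force: 25.0
```

Request:
carry_out:
  increments:
    - [[0.3,0,0,0,0],[0.2,0,0,0,0],[0,0,0,0,0],[0,0,0,0,0],[0,0,0,0,0],[0,0,0,10,0],[0,0,0,20,0],[0,0,0,30,0],[0,0,0,40,0],[0,0,-20,30,0]]

```text
t: 7.7
eef_pos: [0.6335, 0.2135, 0.1936]
orientation: [-0.001, 0.992, 0.124, 0.001]
wrist_force: [0.7, 0.6, 1.2]
grip_width: 0.0872
grasp_force: 0.0
```

Request:
carry_out:
  increments:
    - [[0,0,-40,0,0],[0,0,-40,0,0],[0,0,-40,0,0],[0,0,-40,0,0],[0,0,-40,0,0],[0,0,-40,0,0],[0,0,-40,0,0],[0,0,-40,0,0],[0,0,-40,0,0],[0,0,-40,0,0]]

```text
t: 8.53
eef_pos: [0.6332, -0.1914, 0.1912]
orientation: [0.0, 0.992, 0.123, 0.001]
wrist_force: [0.5, -0.9, -0.5]
grip_width: 0.0874
grasp_force: 0.0
```

Run:
```python
from h import *
for n in("top","scene"):
    p,d=bot.get_image(n);c=bot.get_calibration(n);P=cloud(p,d,c).reshape(-1,3);P=P[~np.isnan(P[:,0])]
    np.savez(f"pics/{n}3.npz",p=p,d=d,**c)
    if n=="scene": cv2.imwrite(f"pics/{n}3.png",cv2.resize(p[60:340,180:460,::-1],None,fx=2,fy=2))
    for nm,cc,r,lo,hi in [("jar",(.635,.231),.027,.071,.082),("collar",(.6136,-.2396),.025,.029,.037)]:
        Q=P[(np.hypot(*(P[:,:2]-cc).T)<r+.02)&(P[:,2]>lo)&(P[:,2]<hi)]
        print(n,nm,len(Q),cfit(Q[:,:2],cc,r) if len(Q)>9 else '')
print(bot.get_obs()["eef_pos"])
```

```text
top jar 173 (array([0.6342, 0.23  , 0.0268]), 0.0013)
top collar 0 
scene jar 263 (array([0.6365, 0.2316, 0.0268]), 0.0014)
scene collar 311 (array([ 0.6156, -0.2384,  0.026 ]), 0.0051)
[ 0.63287807 -0.19593185  0.19108993]
```

View pics/scene3.png

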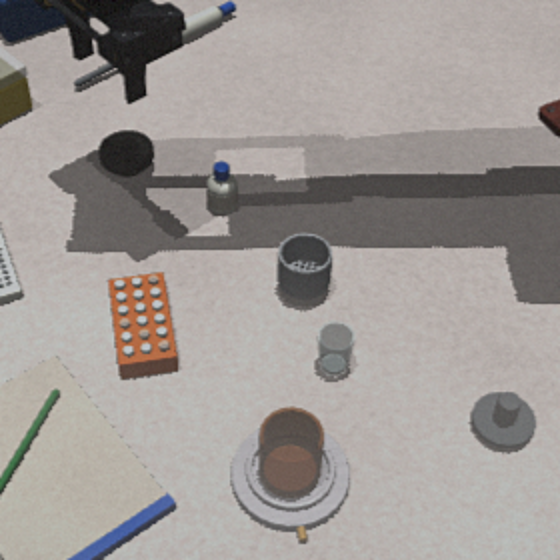

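The jar stands level in the seat, its rim at about (.635,.231). The collar is next.

Request:
carry_out:
  increments:
    - [[0,-6,-14,0,0],[0,-6,-14,0,0],[0,-7,-15,-13,0],[0,0,0,-30,0],[0,0,0,-30,0],[0,0,0,-30,0],[0,0,0,-30,0],[0,0,0,-15,0],[0,0,0,-10,0],[0,0,0,0,0]]

```text
t: 9.47
eef_pos: [0.613, -0.2314, 0.03]
orientation: [-0.001, 0.992, 0.123, -0.002]
wrist_force: [-1.3, 0.0, 0.3]
grip_width: 0.0869
grasp_force: 0.0
```

Request:
carry_out:
  increments:
    - [[0,1,-4,-1,0],[0,0,-3,-1,0],[0,0,0,0,0],[1,0,0,0,0],[1,0,0,0,0],[1,0,0,0,0],[1,0,0,0,0],[1,0,0,0,0],[1,0,0,0,0],[1,0,0,0,0]]

```text
t: 10.3
eef_pos: [0.6154, -0.2393, 0.0303]
orientation: [0.0, 0.992, 0.123, 0.0]
wrist_force: [-0.3, 0.3, 1.7]
grip_width: 0.0645
grasp_force: 24.9
```

Request:
carry_out:
  increments:
    - [[1,0,0,5,0],[1,0,0,15,0],[1,0,0,25,0],[1,0,5,30,0],[1,0,15,30,0],[1,2,25,20,0],[1,2,35,5,0],[1,2,40,0,0],[1,2,40,0,0],[1,2,40,0,0]]

```text
t: 11.13
eef_pos: [0.6255, -0.0379, 0.1619]
orientation: [0.0, 0.992, 0.123, 0.001]
wrist_force: [0.3, -0.1, -1.0]
grip_width: 0.0645
grasp_force: 24.9
```

Request:
carry_out:
  increments:
    - [[1,2,40,0,0],[1,2,40,0,0],[1,2,40,0,0],[1,2,40,0,0],[1,2,40,0,0],[1,1,35,0,0],[1,0,20,0,0],[1,0,10,0,0],[1,0,0,0,0],[1,0,0,0,0]]

```text
t: 11.97
eef_pos: [0.6364, 0.2252, 0.1605]
orientation: [0.0, 0.992, 0.123, 0.0]
wrist_force: [0.7, -0.1, -1.5]
grip_width: 0.0644
grasp_force: 24.9
```

Request:
carry_out:
  increments:
    - [[1,0,3,0,0],[1,0,3,-5,0],[1,0,0,-10,0],[1,0,0,-15,0],[1,0,0,-10,0],[1,0,0,-5,0],[1,0,0,-3,0],[1,0,0,0,0],[1,0,0,0,0],[1,0,0,0,0]]

```text
t: 12.8
eef_pos: [0.6369, 0.2318, 0.1128]
orientation: [-0.0, 0.992, 0.123, 0.001]
wrist_force: [0.4, -0.5, -0.3]
grip_width: 0.0647
grasp_force: 24.9
```

Run:
```python
from h import *
p,d=bot.get_image("scene"); cv2.imwrite("pics/scene4.png",cv2.resize(p[220:350,260:400,::-1],None,fx=4,fy=4))
print(bot.get_obs()["eef_pos"])
```

```text
[0.63692033 0.23186847 0.11293353]
```

View pics/scene4.png

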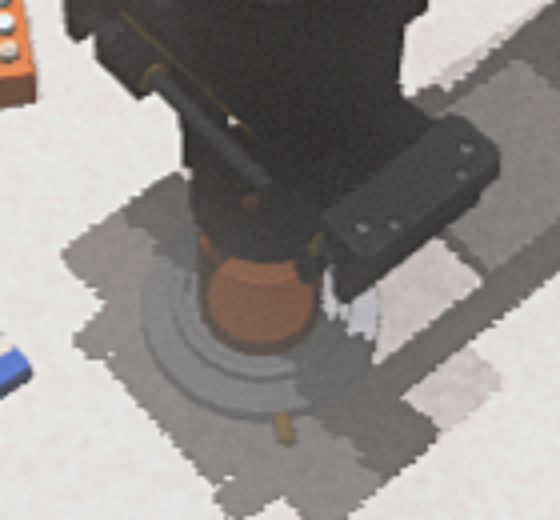

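The collar sits centred just above the jar. I'll lower it with dy −1, checking the force on the way.

Request:
carry_out:
  increments:
    - [[1,0,-1,0,0],[1,0,0,-2,0],[1,0,0,-2,0],[1,0,0,-2,0],[1,0,0,-2,0],[1,0,0,-2,0],[1,0,0,-2,0],[1,0,0,-1,0],[1,0,0,0,0],[1,0,0,0,0]]

```text
t: 13.68
eef_pos: [0.6363, 0.2306, 0.0989]
orientation: [0.0, 0.992, 0.123, -0.0]
wrist_force: [0.0, -0.1, -0.5]
grip_width: 0.0643
grasp_force: 24.9
```

Request:
carry_out:
  increments:
    - [[1,0,0,-2,0],[1,0,0,-2,0],[1,0,0,-1,0],[1,0,0,-1,0],[1,0,0,-1,0],[1,0,0,0,0],[1,0,0,0,0],[1,0,0,0,0],[1,0,0,0,0],[1,0,0,0,0]]

```text
t: 14.52
eef_pos: [0.6364, 0.2307, 0.0922]
orientation: [-0.0, 0.992, 0.123, 0.0]
wrist_force: [0.4, -0.1, -0.4]
grip_width: 0.0645
grasp_force: 24.9
```

Request:
carry_out:
  increments:
    - [[1,0,0,-0.5,0],[1,0,0,-0.5,0],[1,0,0,-0.5,0],[1,0,0,-0.5,0],[1,0,0,-0.5,0],[1,0,0,0,0],[1,0,0,0,0],[1,0,0,0,0],[1,0,0,0,0],[1,0,0,0,0]]

```text
t: 15.35
eef_pos: [0.6365, 0.2307, 0.0904]
orientation: [0.0, 0.992, 0.123, 0.0]
wrist_force: [-2.1, -1.0, 5.9]
grip_width: 0.0646
grasp_force: 24.8
```

Request:
carry_out:
  increments:
    - [[0.3,0,0,0,0],[0.2,0,0,0,0],[0,0,0,0,0],[0,0,0,0,0],[0,0,0,0,0],[0,0,0,10,0],[0,0,0,20,0],[0,0,0,30,0],[0,-10,-15,30,0],[0,-20,-30,0,0]]

```text
t: 16.18
eef_pos: [0.6113, 0.1883, 0.1882]
orientation: [-0.001, 0.992, 0.124, 0.007]
wrist_force: [1.5, -0.9, 1.2]
grip_width: 0.0872
grasp_force: 0.0
```

Request:
carry_out:
  increments:
    - [[0,-20,-33,0,0],[0,-20,-33,0,0],[0,-20,-33,0,0],[0,-18,-30,0,0],[0,-10,-18,0,0],[0,-5,-9,0,0],[0,0,0,0,0],[0,0,0,0,0],[0,0,0,0,0],[0,0,0,0,0]]

```text
t: 17.02
eef_pos: [0.514, 0.0307, 0.1797]
orientation: [-0.0, 0.992, 0.124, 0.0]
wrist_force: [-0.7, -0.2, 0.3]
grip_width: 0.087
grasp_force: 0.0
```

Run:
```python
from h import *
for n in("top","scene"):
    p,d=bot.get_image(n);c=bot.get_calibration(n);P=cloud(p,d,c).reshape(-1,3);P=P[~np.isnan(P[:,0])]
    cv2.imwrite(f"pics/{n}5.png",cv2.resize(p[60:340,180:460,::-1],None,fx=2,fy=2))
    for nm,cc,r,lo,hi in [("collar",(.635,.231),.025,.086,.098)]:
        Q=P[(np.hypot(*(P[:,:2]-cc).T)<r+.02)&(P[:,2]>lo)&(P[:,2]<hi)]
        print(n,nm,len(Q),cfit(Q[:,:2],cc,r),circ(Q[:,:2])) if len(Q)>9 else print(n,len(Q))
        A=np.c_[Q[:,:2]-cc,np.ones(len(Q))]; print('plane',np.linalg.lstsq(A,Q[:,2],rcond=None)[0])
print(bot.get_obs()["eef_pos"])
```

```text
top collar 618 (array([0.6334, 0.2287, 0.0258]), 0.0048) (array([0.6343, 0.2287]), 0.0339)
plane [ 1.86096585e-05 -7.46096649e-04  9.09850444e-02]
scene collar 772 (array([0.6365, 0.2315, 0.026 ]), 0.005) (array([0.6355, 0.2299]), 0.0335)
plane [-0.00475987 -0.00772614  0.0917748 ]
[0.51375093 0.03063276 0.17943686]
```

View pics/scene5.png

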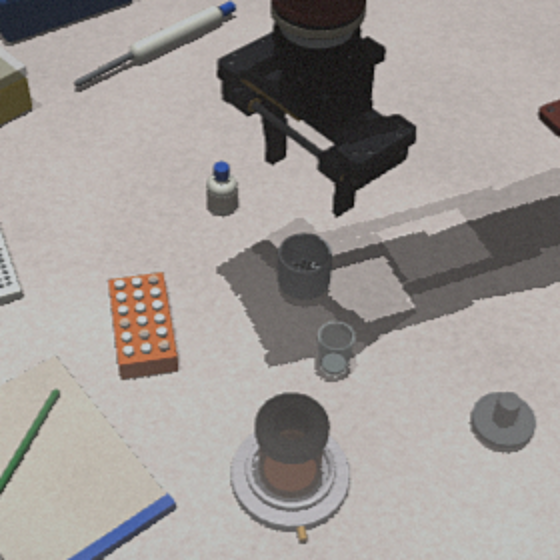

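The collar is home and level on the jar. The funnel is next.

Request:
carry_out:
  increments:
    - [[0,-1,-2,-20,0],[0,0,0,-30,0],[0,0,0,-30,0],[0,0,0,-30,0],[0,0,0,-17,0],[0,0,0,-7,0],[0,0,0,-4,0],[0,0,0,0,0],[0,0,0,0,0],[0,0,0,0,0]]

```text
t: 17.95
eef_pos: [0.5138, 0.0277, 0.0431]
orientation: [0.0, 0.992, 0.123, 0.001]
wrist_force: [-0.2, 0.6, 0.9]
grip_width: 0.0871
grasp_force: 0.0
```

Request:
carry_out:
  increments:
    - [[0,0,0,0,0],[1,0,0,0,0],[1,0,0,0,0],[1,0,0,0,0],[1,0,0,0,0],[1,0,0,0,0],[1,0,0,0,0],[1,0,0,0,0],[1,0,0,0,0],[1,0,0,0,0]]

```text
t: 18.78
eef_pos: [0.5124, 0.0277, 0.0416]
orientation: [-0.0, 0.992, 0.123, -0.0]
wrist_force: [0.4, -0.2, 0.9]
grip_width: 0.0575
grasp_force: 25.0
```

Request:
carry_out:
  increments:
    - [[1,0,0,5,0],[1,0,0,15,0],[1,0,0,25,0],[1,0,0,35,0],[1,0,0,35,0],[1,5,8,25,0],[1,12,20,8,0],[1,18,30,0,0],[1,20,33,0,0],[1,20,33,0,0]]

```text
t: 19.62
eef_pos: [0.5881, 0.1528, 0.1903]
orientation: [0.0, 0.992, 0.123, 0.0]
wrist_force: [0.4, -0.0, -0.0]
grip_width: 0.0578
grasp_force: 25.0
```

Request:
carry_out:
  increments:
    - [[1,20,33,0,0],[1,15,25,0,0],[1,8,14,0,0],[1,4,6,0,0],[1,0,0,-10,0],[1,0,0,-20,0],[1,0,0,-10,0],[1,0,0,-5,0],[1,0,0,0,0],[1,0,0,0,0]]

```text
t: 20.45
eef_pos: [0.6341, 0.2288, 0.1445]
orientation: [0.0, 0.992, 0.123, -0.0]
wrist_force: [-0.9, 0.5, -0.6]
grip_width: 0.0577
grasp_force: 25.0
```

Run:
```python
from h import *
p,d=bot.get_image("scene"); cv2.imwrite("pics/scene6.png",cv2.resize(p[200:350,260:400,::-1],None,fx=4,fy=4))
print(bot.get_obs()["eef_pos"])
```

```text
[0.63466106 0.22915056 0.14530372]
```

View pics/scene6.png

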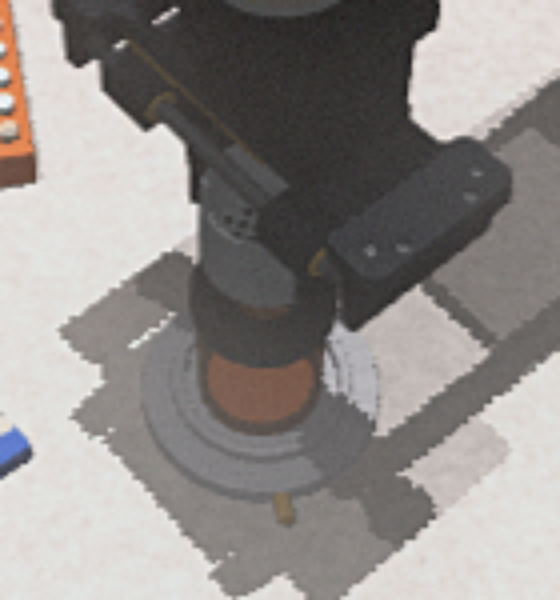

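The funnel is above the collar and roughly centred. I'll lower it.

Request:
carry_out:
  increments:
    - [[1,0,1,-2,0],[1,0,0,-3,0],[1,0,0,-3,0],[1,0,0,-2,0],[1,0,0,-2,0],[1,0,0,-2,0],[1,0,0,-2,0],[1,0,0,-1,0],[1,0,0,0,0],[1,0,0,0,0]]

```text
t: 21.33
eef_pos: [0.6343, 0.2307, 0.1275]
orientation: [0.0, 0.992, 0.123, -0.0]
wrist_force: [0.4, -0.2, -1.5]
grip_width: 0.058
grasp_force: 25.0
```

Request:
carry_out:
  increments:
    - [[1,0,0,-1,0],[1,0,0,-1,0],[1,0,0,-1,0],[1,0,0,-1,0],[1,0,0,-1,0],[1,0,0,-0.5,0],[1,0,0,-0.5,0],[1,0,0,0,0],[1,0,0,0,0],[1,0,0,0,0]]

```text
t: 22.17
eef_pos: [0.6344, 0.2307, 0.1216]
orientation: [-0.0, 0.992, 0.123, 0.0]
wrist_force: [0.0, 0.3, -0.6]
grip_width: 0.0578
grasp_force: 25.0
```

Request:
carry_out:
  increments:
    - [[1,0,0,-0.5,0],[1,0,0,-0.5,0],[1,0,0,-0.5,0],[1,0,0,-0.5,0],[1,0,0,-0.5,0],[1,0,0,0,0],[1,0,0,0,0],[1,0,0,0,0],[1,0,0,0,0],[1,0,0,0,0]]

```text
t: 23.0
eef_pos: [0.6346, 0.2307, 0.1196]
orientation: [-0.0, 0.992, 0.123, 0.0]
wrist_force: [-2.0, -1.3, 6.1]
grip_width: 0.0575
grasp_force: 25.0
```

Request:
carry_out:
  increments:
    - [[0.3,0,0,0,0],[0.2,0,0,0,0],[0,0,0,0,0],[0,0,0,0,0],[0,0,0,0,0],[0,0,0,10,0],[0,0,0,20,0],[0,0,0,30,0],[0,-10,2,30,0],[0,-20,4,0,0]]

```text
t: 23.83
eef_pos: [0.6092, 0.237, 0.2178]
orientation: [-0.001, 0.992, 0.122, 0.007]
wrist_force: [-0.0, 0.2, 1.3]
grip_width: 0.0868
grasp_force: 0.0
```

Request:
carry_out:
  increments:
    - [[0,-30,6,0,0],[0,-35,7,0,0],[0,-35,7,0,0],[0,-35,7,0,0],[0,-30,5,0,0],[0,-14,3,0,0],[0,-5,0,0,0],[0,0,0,0,0],[0,0,0,0,0],[0,0,0,0,0]]

```text
t: 24.67
eef_pos: [0.4216, 0.2715, 0.2095]
orientation: [-0.0, 0.992, 0.123, 0.001]
wrist_force: [-0.1, -1.5, -0.2]
grip_width: 0.0869
grasp_force: 0.0
```

Run:
```python
from h import *
for n in("top","scene"):
    p,d=bot.get_image(n);c=bot.get_calibration(n);P=cloud(p,d,c).reshape(-1,3);P=P[~np.isnan(P[:,0])]
    cv2.imwrite(f"pics/{n}7.png",cv2.resize(p[60:340,180:480,::-1],None,fx=2,fy=2))
    for nm,cc,r,lo,hi in [("funnel",(.635,.231),.027,.131,.142)]:
        Q=P[(np.hypot(*(P[:,:2]-cc).T)<r+.02)&(P[:,2]>lo)&(P[:,2]<hi)]
        print(n,nm,len(Q),cfit(Q[:,:2],cc,r)) if len(Q)>9 else print(n,len(Q))
        A=np.c_[Q[:,:2]-cc,np.ones(len(Q))]; print('plane',np.linalg.lstsq(A,Q[:,2],rcond=None)[0])
print(bot.get_obs()["eef_pos"])
```

```text
top funnel 184 (array([0.6336, 0.2297, 0.027 ]), 0.0011)
plane [ 0.00860538 -0.00624043  0.13475587]
scene funnel 264 (array([0.6359, 0.2312, 0.027 ]), 0.0012)
plane [ 0.00936304 -0.00679363  0.13506053]
[0.42142802 0.27136425 0.20911856]
```

View pics/scene7.png

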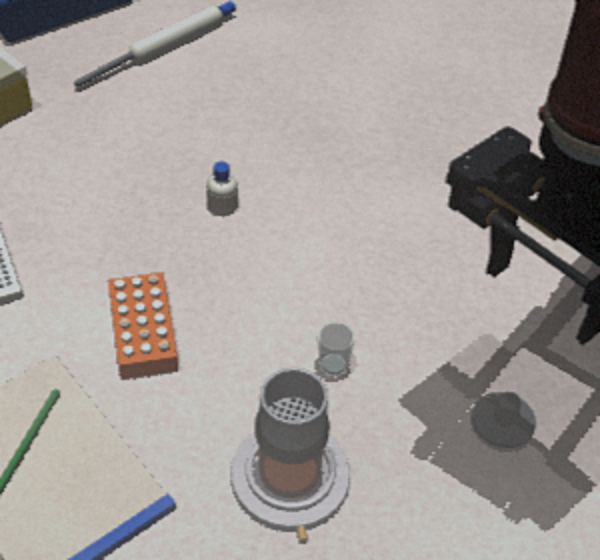

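The funnel is home. The cover is next, gripped by its knob.

Request:
carry_out:
  increments:
    - [[0,0,0,-20,0],[0,0,0,-30,0],[0,0,0,-35,0],[0,0,0,-35,0],[0,0,0,-25,0],[0,0,0,-15,0],[0,0,0,-8,0],[0,0,0,-4,0],[0,0,0,0,0],[0,0,0,0,0]]

```text
t: 25.6
eef_pos: [0.4214, 0.2719, 0.038]
orientation: [-0.0, 0.992, 0.123, 0.001]
wrist_force: [0.1, 0.4, 0.4]
grip_width: 0.0871
grasp_force: 0.0
```

Request:
carry_out:
  increments:
    - [[0.5,0,0,0,0],[0.6,0,0,0,0],[0.7,0,0,0,0],[1,0,0,0,0],[1,0,0,0,0],[1,0,0,0,0],[1,0,0,0,0],[1,0,0,0,0],[1,0,0,0,0],[1,0,0,0,0]]
  newtons: 20

```text
t: 26.43
eef_pos: [0.4203, 0.2716, 0.037]
orientation: [0.0, 0.992, 0.123, -0.0]
wrist_force: [-0.5, -0.0, -0.5]
grip_width: 0.0283
grasp_force: 0.0
```

Request:
carry_out:
  increments:
    - [[1,0,0,0,0],[1,0,0,0,0],[1,0,0,0,0],[1,0,0,0,0],[1,0,0,0,0],[1,0,0,0,0],[1,0,0,0,0],[1,0,0,0,0],[1,0,0,0,0],[1,0,0,0,0]]

```text
t: 27.27
eef_pos: [0.4203, 0.2717, 0.037]
orientation: [0.0, 0.992, 0.123, -0.0]
wrist_force: [0.3, -0.6, -0.7]
grip_width: 0.0213
grasp_force: 20.0
```

Request:
carry_out:
  increments:
    - [[1,0,0,5,0],[1,0,0,15,0],[1,0,0,25,0],[1,0,0,35,0],[1,0,0,35,0],[1,0,0,35,0],[1,5,-1,22,0],[1,15,-3,8,0],[1,25,-5,0,0],[1,30,-6,0,0]]

```text
t: 28.1
eef_pos: [0.496, 0.2572, 0.2192]
orientation: [-0.0, 0.992, 0.124, 0.001]
wrist_force: [0.3, 0.3, -1.0]
grip_width: 0.0213
grasp_force: 20.0
```

Request:
carry_out:
  increments:
    - [[1,35,-7,0,0],[1,35,-7,0,0],[1,32,-6,0,0],[1,20,-4,0,0],[1,11,-2,0,0],[1,5,0,0,0],[1,0,0,-8,0],[1,0,0,-15,0],[1,0,0,-8,0],[1,0,0,0,0]]

```text
t: 28.93
eef_pos: [0.6307, 0.2307, 0.1828]
orientation: [0.0, 0.992, 0.123, -0.003]
wrist_force: [-0.8, -0.5, -0.4]
grip_width: 0.0214
grasp_force: 20.0
```

Run:
```python
from h import *
p,d=bot.get_image("scene"); cv2.imwrite("pics/scene8.png",cv2.resize(p[180:330,250:410,::-1],None,fx=4,fy=4))
print(bot.get_obs()["eef_pos"])
```

```text
[0.63142313 0.23083188 0.18422248]
```

View pics/scene8.png

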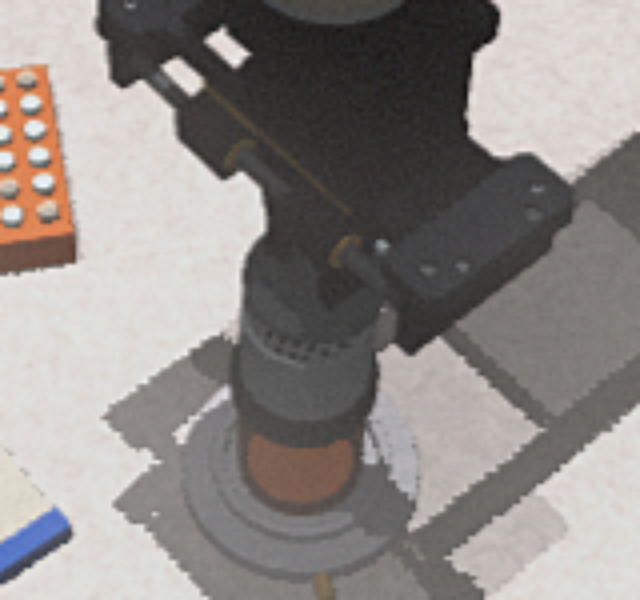

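The cover is above the funnel and needs x +2.5 mm. I'll correct that and then lower.

Request:
carry_out:
  increments:
    - [[1,1.5,0,0,0],[1,1,0,-2,0],[1,0,0,-2,0],[1,0,0,-2,0],[1,0,0,-2,0],[1,0,0,-2,0],[1,0,0,0,0],[1,0,0,0,0],[1,0,0,0,0],[1,0,0,0,0]]

```text
t: 29.82
eef_pos: [0.6359, 0.2307, 0.1762]
orientation: [-0.0, 0.992, 0.123, 0.0]
wrist_force: [0.5, 0.3, -0.1]
grip_width: 0.0211
grasp_force: 20.0
```

Request:
carry_out:
  increments:
    - [[1,0,0,-1,0],[1,0,0,-1,0],[1,0,0,-1,0],[1,0,0,-1,0],[1,0,0,-1,0],[1,0,0,0,0],[1,0,0,0,0],[1,0,0,0,0],[1,0,0,0,0],[1,0,0,0,0]]

```text
t: 30.65
eef_pos: [0.6359, 0.2307, 0.1711]
orientation: [0.0, 0.992, 0.123, 0.0]
wrist_force: [-0.6, -0.3, 0.6]
grip_width: 0.0214
grasp_force: 20.0
```

Request:
carry_out:
  increments:
    - [[1,-1.5,0,0,0],[1,0,0,-1,0],[1,0,0,-1,0],[1,0,0,-1,0],[1,0,0,-1,0],[1,0,0,-0.5,0],[1,0,0,0,0],[1,0,0,0,0],[1,0,0,0,0],[1,0,0,0,0]]

```text
t: 31.48
eef_pos: [0.6344, 0.2307, 0.1666]
orientation: [-0.0, 0.992, 0.123, 0.0]
wrist_force: [0.3, 0.8, -0.5]
grip_width: 0.0217
grasp_force: 20.0
```

Request:
carry_out:
  increments:
    - [[1,0,0,-0.5,0],[1,0,0,-0.5,0],[1,0,0,-0.5,0],[1,0,0,-0.5,0],[1,0,0,0,0],[1,0,0,0,0],[1,0,0,0,0],[1,0,0,0,0],[1,0,0,0,0],[1,0,0,0,0]]

```text
t: 32.32
eef_pos: [0.6346, 0.2307, 0.165]
orientation: [-0.0, 0.992, 0.123, 0.0]
wrist_force: [-1.2, -0.4, 4.8]
grip_width: 0.0214
grasp_force: 20.0
```

Request:
carry_out:
  increments:
    - [[0.6,0,0,0,0],[0.5,0,0,0,0],[0.4,0,0,0,0],[0.3,0,0,0,0],[0.3,0,0,0,0],[0.3,0,0,10,0],[0.3,0,0,20,0],[0.3,0,0,30,0],[0.3,0,0,30,0],[0.3,-10,-10,10,0]]

```text
t: 33.15
eef_pos: [0.6271, 0.2222, 0.2711]
orientation: [-0.001, 0.992, 0.124, 0.004]
wrist_force: [0.5, 0.4, 2.1]
grip_width: 0.0604
grasp_force: 0.0
```

Request:
carry_out:
  increments:
    - [[0,-15,-20,0,0],[0,-15,-30,0,0],[0,-15,-30,0,0],[0,-15,-30,0,0],[0,-15,-30,0,0],[0,-15,-30,0,0],[0,-15,-30,0,0],[0,-10,-20,0,0],[0,0,0,0,0],[0,0,0,0,0]]

```text
t: 33.98
eef_pos: [0.5094, -0.0001, 0.2656]
orientation: [0.0, 0.993, 0.122, 0.001]
wrist_force: [-1.0, 0.1, -0.0]
grip_width: 0.0871
grasp_force: 0.0
```

Run:
```python
from h import *
for n in("top","scene"):
    p,d=bot.get_image(n);c=bot.get_calibration(n);P=cloud(p,d,c).reshape(-1,3);P=P[~np.isnan(P[:,0])]
    cv2.imwrite(f"pics/{n}9.png",cv2.resize(p[60:340,180:460,::-1],None,fx=2,fy=2))
    for nm,cc,r,lo,hi in [("disc",(.635,.231),.02,.136,.148),("knob",(.635,.231),0,.168,.18),("beaker",(.5337,.134),.018,.047,.055)]:
        Q=P[(np.hypot(*(P[:,:2]-cc).T)<r+.02)&(P[:,2]>lo)&(P[:,2]<hi)]
        if len(Q)<9: continue
        A=np.c_[Q[:,:2]-cc,np.ones(len(Q))]; print(n,nm,len(Q),circ(Q[:,:2]),'plane',np.round(np.linalg.lstsq(A,Q[:,2],rcond=None)[0],4))
print(bot.get_obs()["eef_pos"])
```

```text
top disc 646 (array([0.6354, 0.2298]), 0.0314) plane [ 0.0038 -0.001   0.1412]
top knob 104 (array([0.6346, 0.2297]), 0.0108) plane [0.0019 0.0213 0.1712]
scene disc 712 (array([0.6374, 0.2302]), 0.0319) plane [-0.0039 -0.0124  0.1422]
scene knob 119 (array([0.6368, 0.2315]), 0.0113) plane [-0.0226 -0.049   0.1721]
scene beaker 90 (array([0.5344, 0.134 ]), 0.0202) plane [0.0112 0.0158 0.0493]
[0.50986303 0.00116244 0.26524533]
```

View pics/scene9.png

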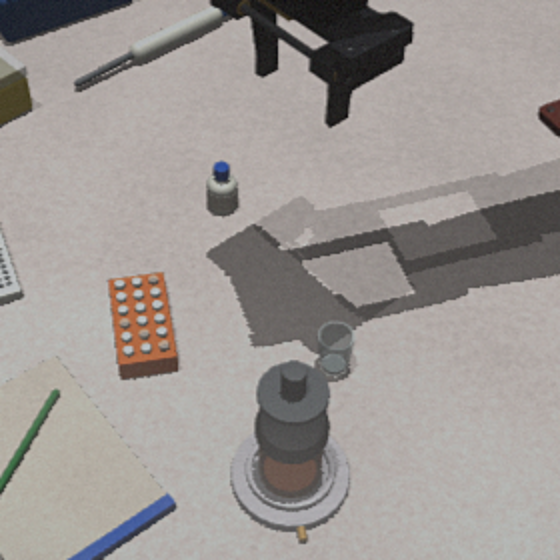

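The picture shows the full stack upright on the base. The cover disc is level with its top at 142 mm, as expected. The beaker, bottle and rack are where they were, and the arm is clear.

```bash
python3 -c "
from cell import bot
print(bot.close_job())"
```

```text
the job is handed in; nothing more can be done
None
```

The filtration unit is assembled on its base in the order asked: jar, collar, funnel, cover. Each part is home and level, the beaker, bottle and rack were left where they stood, and the job was handed in at about 34 s.

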